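# Put the gauge set back in its carrier

### The arm

A 6-joint arm with a two-finger parallel gripper is mounted at the origin on a cart in front of the work surface, level with it; the furniture and walls round the work are solid. World frame = base frame: x ahead of the robot, y to its left, z up, the work surface at z = 0. Lengths are in m, angles in degrees, forces in N, time in s.
With the tool pointing down it reaches from about 0.4 to 0.825 m from the base axis. Payload 7 kg.
Tool frame: the origin (TCP) lies midway between the tips of the shut fingers; the grasp point (between the pads) lies 19 mm behind it (ctrl.hold_point_z is the distance from the TCP to the grasp point, in m); z points along the fingers, y is the line along which they close (so a half turn about z gives the same grasp; the last joint's range is limited). The gripper opens to 88 mm and grips with 3 to 60 N. Pads are 19 mm wide; open, the fingers measure 130 mm over their backs; the gripper's body (78 mm by 193 mm) begins 47 mm behind the grasp point.
Start: joints at [85.491, 20.546, 0.682, 0, -70.136, -16.507], TCP at [0.242, 0.63, 0.227] pointing down, gripper open.
Joint ranges: [-176.03, 176.03], [-82.01, 121.73], [-58.28, 71.71], [-173.87, 95.51], [-174.79, -0.11], [-173.66, 173.66]. Speed limits (degrees/s): [136.94, 136.94, 172.46, 180, 180, 180].

### API

Orientations are given as [roll, pitch, yaw] about the fixed x, y, z axes, in that order (R = Rz(yaw) Ry(pitch) Rx(roll)).
In Python, from plant import ctrl gives the robot as it stands.
- The arm moves only by the tool apply_moves, never from a script. Its argument "deltas" is a list of rows, each an object with "fingers": the finger opening in mm, from 0 to 87.6; "delta_pos": the shift along the tool's x, y, z in mm, a list of three; "angular": the turn, a rotation vector about the tool's x, y, z in degrees, a list of three. A call has 1 to 10 rows; each row is the pose to reach, as a shift and turn from the pose commanded when the call began, along the tool's axes at that moment; what a row does not reach only later rows make up. A row lasts 1/10 s, in which the tool goes at most 50 mm and 8.59 degrees, less where a joint would pass 70% of its speed; a pose out of reach is approached as far as the arm can. A call with a gripper value outside its range is refused whole. The fingers move at their own pace and stop on an object; the grip force is fixed at half the most. Time passes only in rows, so rows that repeat a pose let the fingers close. It gives the time, the measured TCP pose, the force, the opening and the grip force at its end, in the units of the state.
- ctrl.get_obs(): the state, without advancing time (a new reading comes with each control period).
- ctrl.snapshot(name): name is "scene" or "side" or "wrist"; returns the picture (480x640x3 uint8, red, green, blue); there is no depth.
- ctrl.camera_params(name): a dict with "fx", "fy", "cx", "cy" (pixels), "cam_to_world" (4x4, takes a point from camera to world coordinates); the wrist camera has in their place "mount" (4x4, takes a point from camera to tool coordinates, whose origin is the TCP and whose axes are the flange's). Camera axes: x right, y up, looking along -z (the intrinsics and any distortion apply to the point x, -y, -z); pixel columns grow to the right and rows downward; lengths in m; the calibration is good to about 2 mm. The wrist camera is an equidistant fisheye: a pixel r from the principal point sees the ray r / f radians off the axis. A picture is of the moment at which its call begins: read the wrist's pose just before it. camera_params takes no time and is no camera call.
- ctrl.close_job(): hands the job in; it is judged then, once.
The state is a dict: "clock": time; "joint_pos": joint angles; "qvel": joint speeds; "tau": joint torques, N m; "tool_pos": TCP position; "orientation": TCP orientation; "force": force on the tool from outside, world axes, zero at the start; "moment": the same for the moment, N m; "opening": finger opening in m; "gripper_force": force on a finger pad.
Only numpy, scipy, OpenCV 4.12 (cv2) and the standard library are available. Lean on these libraries where they do the work, as an engineer would, in place of code of your own. Each camera call takes 0.05 s, during which the arm holds its last target. There are 200 camera calls.

### The job

Put the gauge set back in its carrier to go out for calibration: the larger ring gauge into the larger round nest, the smaller ring gauge into the smaller round nest, the folded feeler gauge lengthwise into the long nest, each set down without being dropped and lying flat on the nest's floor. Somebody has left a ball bearing in the larger round nest, so that has to come out and go into the small blue bin of loose bright hardware near the right-hand edge of the table. The shaft collar and the unfinished housing bar on the table look much like gauges but do not belong to the set: leave them where they lie.

Things in the scene. Friction and masses are not known exactly. Their poses are not given: they have to be found in the camera images.
- ring_large: Larger ring gauge: plain steel ring, 38 mm outside, 12 mm high, bore about 20 mm, unbroken thick wall, lying flat on the table; 80 g. Origin: centre of its underside; z up along the bore.
- ring_small: Smaller ring gauge: the same plain steel ring but 30 mm outside, bore about 14 mm, 12 mm high, lying flat on the table; 50 g. Origin: centre of its underside; z up along the bore.
- feeler: Folded feeler gauge in its steel case: slim bar 14 mm wide (x), 97 mm long (y), lying flat on the table; the case is 10 mm high, a screw at one end stands up to 16 mm; 60 g. Origin: centre of its underside. Take it across the 14 mm near the middle. Either end may lead.
- bearing: Deep-groove ball bearing: two bright steel rings with a black seal between them, 35 mm outside, 15 mm bore, 11 mm high; 45 g. At the start it lies flat in the larger round nest and stands 7 mm above the plate. Origin: centre of its underside; z up along the bore.
- collar: Shaft collar, not a gauge, to be left: steel ring 45 mm outside with a 25 mm bore, 15 mm high, split by two dark joints, lying on the table. Origin: centre of its underside.
- housing_bar: Unfinished housing bar, not a gauge, to be left: solid steel bar 18 mm wide (x), 90 mm long (y), 17 mm high, with a milled slot in its top, lying on the table. Origin: centre of its underside.
- nest_large: Aluminium plate 120 (x) x 68 (y) x 12 mm, one of three side by side, 70 mm apart, in a black tray (walls 14 mm high); fixed, order varies. Origin: centre of its underside, 5 mm above the table; its top lies 17 mm above the table. Centred in it a round nest of 50 mm diameter, lined black, 4 mm deep, 1.5 mm chamfer; floor 8 mm above the origin. For the 38 mm ring gauge; the bearing lies in it at the start.
- nest_small: Aluminium plate 120 (x) x 68 (y) x 12 mm, one of three side by side, 70 mm apart, in a black tray (walls 14 mm high); fixed, order varies. Origin: centre of its underside, 5 mm above the table; its top lies 17 mm above the table. Centred in it a round nest of 42 mm diameter, lined black, 4 mm deep, 1.5 mm chamfer; floor 8 mm above the origin. For the 30 mm ring gauge.
- nest_long: Aluminium plate 120 (x) x 68 (y) x 12 mm, one of three side by side, 70 mm apart, in a black tray (walls 14 mm high); fixed, order varies. Origin: centre of its underside, 5 mm above the table; its top lies 17 mm above the table. Centred in it a long nest 109 mm (x) by 26 mm (y), lined black, 4 mm deep, 1.5 mm chamfer; floor 8 mm above the origin. For the feeler gauge, its y along this x, either way round.
- hardware_bin: Small blue open-topped bin near the right-hand edge of the table, some loose bright steel hardware on its floor (up to 18 mm above the table); fixed; 108 mm (x) by 90 mm (y) by 63 mm high. Origin: centre of its underside. Sides (y = +-40 mm) and back (x = +51 mm) are 60 to 63 mm high, the front (x = -51 mm) 26 mm; inside clear about 100 x 72 mm.

How it is judged:
By the outcome, as a careful person would: the job done as asked, in the order asked, and still so for the second after the job is handed in, with the robot touching nothing.
It also fails if it takes over 93 s, if anything falls off the work surface, if the arm or the gripper's body presses on something with over 40 N, if the wrist force passes 120 N, or if a joint passes its speed limit or range.

## Working session

There is one attempt and no reset: what is moved stays moved. The work goes in short steps, Python scripts to look and compute and a tool call to move; the robot and the scene stay as the last step left them, time stands still between calls to the robot, and variables do not carry over. Pictures are saved under pics/ and viewed, at most 16 in all, crops included, and the job is handed in when it is done.

Besides the shell and the picture viewer there is one more tool, called after ">>>" as name(argument=value, ...), one argument or row to a line, values as JSON. apply_moves: Moves the arm, as the interface text tells. Its arguments: {"type":"object","properties":{"deltas":{"type":"array"}},"required":["deltas"]}

```bash
ls; mkdir -p pics
python3 - <<'E'
from plant import ctrl
import cv2
print(ctrl.get_obs(), ctrl.hold_point_z)
for n in ("scene","side","wrist"):
    p=ctrl.camera_params(n); print(n,p)
    cv2.imwrite(f"pics/{n}0.png",ctrl.snapshot(n)[:,:,::-1])
E
```

```text
pics
{'clock': 0.0, 'joint_pos': array([ 8.54904875e+01,  2.05905703e+01,  6.31204807e-01, -1.93857203e-02,
       -7.01368555e+01, -1.65085707e+01]), 'qvel': array([-0.12930427, -0.02728996, -0.1218314 ,  0.0489111 ,  0.00923285,
        0.00502711]), 'tau': array([-2.32460166e-03, -5.82707226e+01,  2.93048573e+01,  6.99697763e+00,
        6.84289495e-03, -1.66046525e-04]), 'tool_pos': array([0.24193064, 0.62959943, 0.22561526]), 'orientation': array([ 1.79902567e+02, -9.87214274e-03, -2.10246769e+01]), 'force': array([-0.09844609, -0.51420258, -0.36723882]), 'moment': array([-0.00530877, -0.01751049,  0.01874078]), 'gripper_force': 0.0, 'opening': 0.08743093026074619} 0.0188
scene {'fx': 458.33680155428476, 'fy': 458.33680155428476, 'cx': 322.1229675941262, 'cy': 236.96945892422983, 'cam_to_world': array([[-0.44837578,  0.4411858 , -0.77737652, -0.25704343],
       [-0.89382909, -0.21609273,  0.39290391,  0.36402628],
       [ 0.00535821,  0.87101035,  0.49123545,  0.5478258 ],
       [ 0.        ,  0.        ,  0.        ,  1.        ]])}
side {'fx': 522.5568550954536, 'fy': 522.5568550954536, 'cx': 322.3609797697874, 'cy': 242.71607719740535, 'cam_to_world': array([[-0.97625672,  0.11768229, -0.18186173,  0.28505004],
       [-0.21653941, -0.55261596,  0.80481444,  1.06904151],
       [-0.00578729,  0.82508574,  0.5649779 ,  0.80662327],
       [ 0.        ,  0.        ,  0.        ,  1.        ]])}
wrist {'fx': 371.64829954431775, 'fy': 371.64829954431775, 'cx': 323.4562950430058, 'cy': 237.66054828558924, 'mount': array([[ 1.13273705e-03,  9.63365214e-01,  2.68190570e-01,
         7.16663123e-02],
       [ 9.99999355e-01, -1.11249167e-03, -2.27452224e-04,
        -1.10450472e-03],
       [ 7.92402151e-05,  2.68190655e-01, -9.63365853e-01,
        -1.58613396e-01],
       [ 0.00000000e+00,  0.00000000e+00,  0.00000000e+00,
         1.00000000e+00]])}
```

View pics/scene0.png

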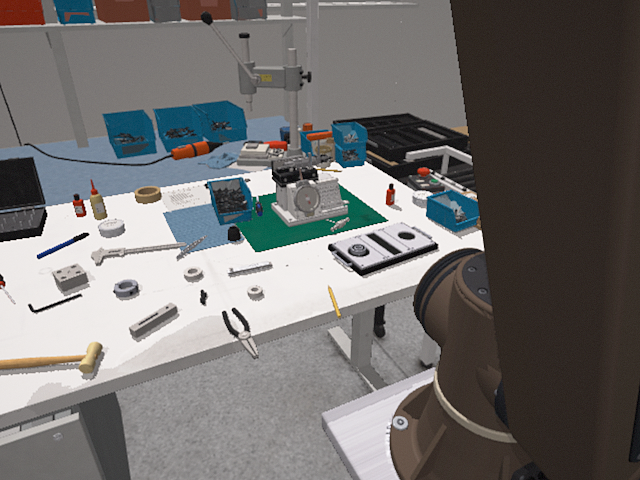

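View pics/side0.png

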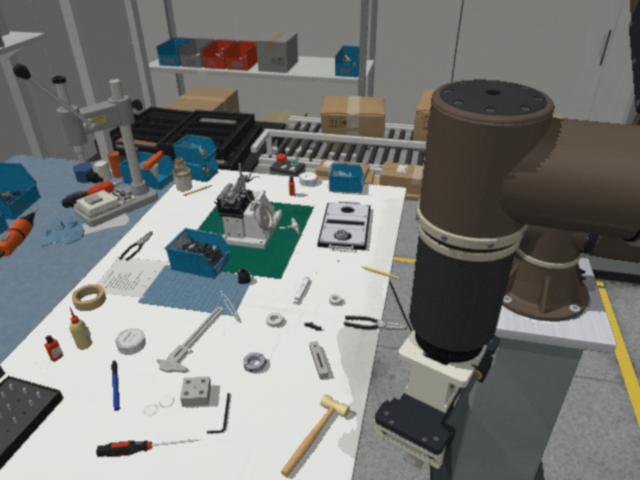

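Scene shows the large ring (193,273), small ring (256,292), feeler (250,269), collar (125,288), bar (154,319), carrier (383,248) with the bearing at its left end, and the right-hand bin (452,212). The side view agrees: rings (275,320) and (336,299), feeler (302,289), carrier (344,226), bin (346,178).

```bash
cat > h.py <<'E'
import numpy as np, cv2
from scipy.spatial.transform import Rotation as R
def T_tool(o):
    T=np.eye(4); T[:3,:3]=R.from_euler('xyz',o['orientation'],degrees=True).as_matrix(); T[:3,3]=o['tool_pos']; return T
def cam(ctrl,n,o=None):
    p=ctrl.camera_params(n)
    p['T']=p['cam_to_world'] if n!='wrist' else T_tool(o)@p['mount']; p['fish']=n=='wrist'; return p
def cast(p,uv,z):
    uv=np.atleast_2d(np.asarray(uv,float)); x=(uv[:,0]-p['cx'])/p['fx']; y=(uv[:,1]-p['cy'])/p['fy']
    if p['fish']:
        r=np.hypot(x,y)+1e-12; d=np.c_[np.sin(r)*x/r,-np.sin(r)*y/r,-np.cos(r)]
    else: d=np.c_[x,-y,-np.ones_like(x)]
    d=d@p['T'][:3,:3].T; c=p['T'][:3,3]
    return (c+d*((z-c[2])/d[:,2])[:,None])[:,:2]
def proj(p,X):
    X=np.atleast_2d(X); c=(X-p['T'][:3,3])@p['T'][:3,:3]; x,y,z=c[:,0],-c[:,1],-c[:,2]
    if p['fish']:
        h=np.hypot(x,y)+1e-12; t=np.arctan2(h,z); a,b=x/h*t,y/h*t
    else: a,b=x/z,y/z
    return np.c_[p['fx']*a+p['cx'],p['fy']*b+p['cy']]
def delta(o,pos,yaw=None):
    "tool-frame shift (mm) and turn to reach TCP pos, pointing down with yaw"
    T=T_tool(o)[:3,:3]
    s=(np.array(pos)-o['tool_pos'])@T*1000
    if yaw is None: return s.round(1)
    G=R.from_euler('xyz',[180,0,yaw],degrees=True).as_matrix()
    return s.round(1), R.from_matrix(T.T@G).as_rotvec(degrees=True).round(2)
E
python3 - <<'E'
from plant import ctrl
from h import *
for n,d in (("scene",dict(rl=(193,273,.006),rs=(256,292,.006),fe=(250,269,.005),col=(125,288,.01),bar=(154,319,.01),carr=(383,244,.017),bear=(358,251,.02),far=(408,236,.017),bin=(452,212,.03))),("side",dict(rl=(275,320,.006),rs=(336,299,.006),fe=(302,289,.005),col=(255,362,.01),bar=(319,360,.01),carr=(346,222,.017),bear=(343,236,.02),bin=(346,178,.03)))):
    p=cam(ctrl,n)
    for k,(u,v,z) in d.items(): print(n,k,cast(p,(u,v),z).round(3))
E
```

```text
scene rl [[0.582 0.244]]
scene rs [[0.46  0.148]]
scene fe [[0.545 0.131]]
scene col [[0.582 0.378]]
scene bar [[0.458 0.342]]
scene carr [[ 0.492 -0.171]]
scene bear [[ 0.486 -0.101]]
scene far [[ 0.498 -0.246]]
scene bin [[ 0.533 -0.406]]
side rl [[0.58  0.249]]
side rs [[0.461 0.15 ]]
side fe [[0.548 0.13 ]]
side col [[0.582 0.38 ]]
side bar [[0.457 0.348]]
side carr [[ 0.496 -0.171]]
side bear [[ 0.49  -0.095]]
side bin [[ 0.54  -0.412]]
```

View pics/wrist0.png

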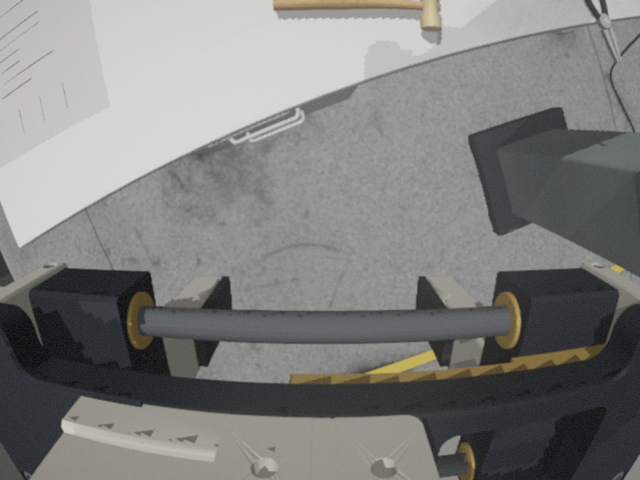

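>>> apply_moves(
  deltas=[
    {"fingers": 87,"delta_pos": [31,35,-2],"angular": [0,0,-3]},
    {"fingers": 87,"delta_pos": [63,70,-4],"angular": [0,0,-6]},
    {"fingers": 87,"delta_pos": [94,105,-6],"angular": [0,0,-9]},
    {"fingers": 87,"delta_pos": [126,140,-8],"angular": [0,0,-12]},
    {"fingers": 87,"delta_pos": [157,175,-10],"angular": [0,0,-15]},
    {"fingers": 87,"delta_pos": [188,210,-12],"angular": [0,0,-18]},
    {"fingers": 87,"delta_pos": [220,245,-14],"angular": [0,0,-21]},
    {"fingers": 87,"delta_pos": [251,281,-14],"angular": [0,0,-21]},
    {"fingers": 87,"delta_pos": [283,316,-14],"angular": [0,0,-21]},
    {"fingers": 87,"delta_pos": [314,351,-14],"angular": [0,0,-21]},
  ],
)

```text
clock: 1.15
tool_pos: [0.4095, 0.1879, 0.2408]
orientation: [-180.0, -0.0, 0.0]
force: [1.3, 0.8, -0.4]
opening: 0.0871
gripper_force: 0.0
```

Run:
```python
from plant import ctrl
from h import *
import pickle
o=ctrl.get_obs(); print(o['clock'],o['tool_pos'],o['orientation'],abs(o['qvel']).max(), o['joint_pos'].round(1))
im=ctrl.snapshot("wrist")[:,:,::-1]; cv2.imwrite("pics/w1.png",im); pickle.dump(o,open("o1.pkl","wb"))
```

```text
1.15 [0.40945209 0.18792416 0.24077583] [-1.79971316e+02 -2.39713939e-02  1.16514849e-02] 55.34335340632649 [ 49.9  -1.8 -24.9  -0.  -66.9  40.2]
```

View pics/w1.png

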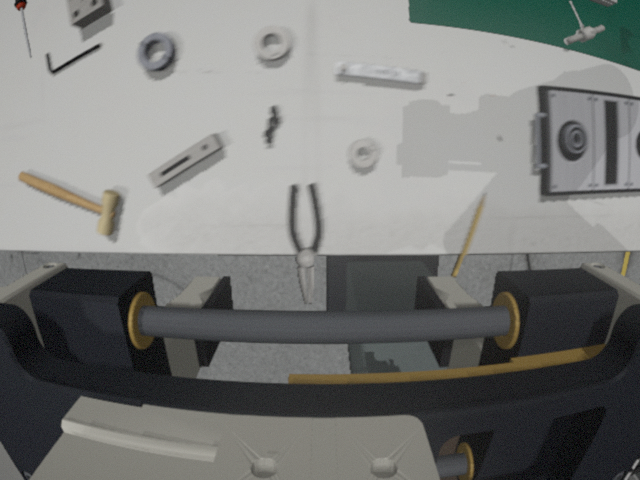

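Wrist view: large ring (272,44), small ring (364,154), feeler (380,73), and the carrier at the right edge with the bearing at (573,140).

>>> apply_moves(
  deltas=[
    {"fingers": 87,"delta_pos": [0,30,0],"angular": [0,0,0]},
    {"fingers": 87,"delta_pos": [0,75,0],"angular": [0,0,0]},
    {"fingers": 87,"delta_pos": [0,125,0],"angular": [0,0,0]},
    {"fingers": 87,"delta_pos": [0,175,0],"angular": [0,0,0]},
    {"fingers": 87,"delta_pos": [0,225,0],"angular": [0,0,0]},
    {"fingers": 87,"delta_pos": [0,275,0],"angular": [0,0,0]},
    {"fingers": 87,"delta_pos": [0,320,0],"angular": [0,0,0]},
    {"fingers": 87,"delta_pos": [0,350,0],"angular": [0,0,0]},
    {"fingers": 87,"delta_pos": [0,360,0],"angular": [0,0,0]},
    {"fingers": 87,"delta_pos": [0,360,0],"angular": [0,0,0]},
  ],
)

```text
clock: 2.2
tool_pos: [0.4089, -0.1712, 0.2402]
orientation: [-180.0, 0.0, -0.2]
force: [-0.5, 0.8, -0.6]
opening: 0.087
gripper_force: 0.0
```

Run:
```python
from plant import ctrl
from h import *
import pickle
o=ctrl.get_obs(); print(o['clock'],o['tool_pos'],o['orientation'],abs(o['qvel']).max(), o['joint_pos'].round(1))
im=ctrl.snapshot("wrist")[:,:,::-1]; cv2.imwrite("pics/w2.png",im); pickle.dump(o,open("o2.pkl","wb"))
```

```text
2.2 [ 0.40887202 -0.17120426  0.24024443] [-1.79999764e+02  4.25536441e-02 -1.76517525e-01] 2.6640000814192693 [  2.9  -2.5 -25.6  -0.  -67.   86.9]
```

View pics/w2.png

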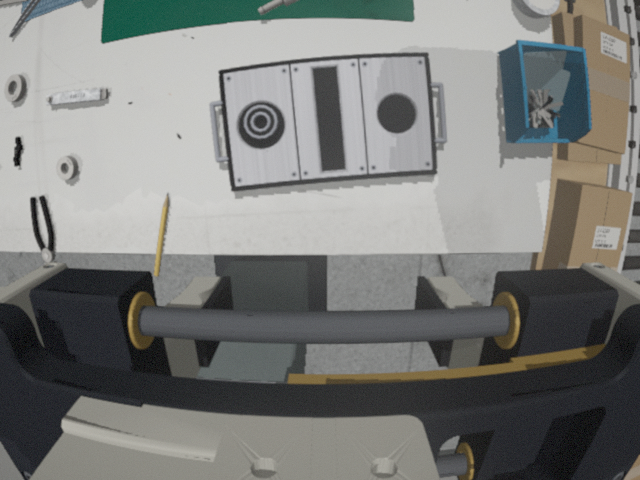

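Clear carrier view: large nest with off-centre bearing (260,123), long nest (328,119), small nest (397,113), bin (546,92), loose items on the left.

Run:
```python
from plant import ctrl
from h import *
import pickle
o=pickle.load(open("o2.pkl","rb")); p=cam(ctrl,"wrist",o); im=cv2.imread("pics/w2.png"); g=cv2.cvtColor(im,cv2.COLOR_BGR2GRAY)
def rect(m,box,z,nm):
    u0,v0,u1,v1=box; c,_=cv2.findContours(m[v0:v1,u0:u1].copy(),cv2.RETR_EXTERNAL,cv2.CHAIN_APPROX_NONE)
    c=max(c,key=cv2.contourArea)[:,0,:]+[u0,v0]; w=cast(p,c,z)*1000
    r=cv2.minAreaRect(w.astype(np.float32)); print(nm,np.round(r[0],1),np.round(r[1],1),round(r[2],1),'circ',np.round(cv2.minEnclosingCircle(w.astype(np.float32)),1) if 0 else '', np.round(cv2.fitEllipse(w.astype(np.float32)),1).tolist() if 0 else cv2.minEnclosingCircle(w.astype(np.float32)))
    return w
dark=(g<75).astype(np.uint8)
rect(dark,(236,95,288,152),.0165,'large')
rect(dark,(307,60,352,180),.0165,'long')
rect(dark,(372,90,420,136),.0165,'small')
# bearing: bright ring inside the large nest
br=(g[98:150,238:286]>110).astype(np.uint8)
n,l,s,ce=cv2.connectedComponentsWithStats(br)
for i in range(1,n):
    if s[i][4]>20: print(s[i],ce[i]+[238,98],cast(p,ce[i]+[238,98],.024)*1000)
cr=im[80:165,220:305]; cv2.imwrite("pics/c2.png",cv2.resize(cr,None,fx=6,fy=6,interpolation=cv2.INTER_CUBIC))
# table items
for box,nm in (((2,68,34,108),'rl'),((50,150,86,186),'rs'),((44,80,114,112),'feel')):
    u0,v0,u1,v1=box; b=np.median(g[v0:v1,u0:u1]); 
    m=(abs(g.astype(int)-b)>14).astype(np.uint8); rect(m,box,.006,nm)
hsv=cv2.cvtColor(im,cv2.COLOR_BGR2HSV); m=cv2.inRange(hsv,(95,130,40),(115,255,255)); rect(m//255,(490,30,610,150),.06,'bin')
for q in [(500,50),(508,140),(588,143),(588,46)]: print('bin corner',cast(p,q,.06)*1000)
```

```text
large [ 497.8 -105.3] [25.  26.1] 89.2 circ  ((498.14361572265625, -105.41250610351562), 13.525360107421875)
long [ 500.3 -175.5] [105.   22.1] 4.9 circ  ((500.2588806152344, -174.6200408935547), 52.9340705871582)
small [ 506.5 -244.6] [37.4 37.6] 28.2 circ  ((506.46856689453125, -244.9515380859375), 19.271528244018555)
[  0   0  48  52 792] [262.95580808 121.09343434] [[ 497.7723799  -109.60925562]]
[  6   7  34  34 301] [260.25913621 121.11960133] [[ 497.84606387 -106.85888156]]
[ 12  14  21  20 161] [259.82608696 121.25465839] [[ 497.72484191 -106.41490803]]
rl [583.2 242.4] [77.2 55.7] 80.3 circ  ((581.4387817382812, 240.2577362060547), 44.81867218017578)
rs [458.8 142.5] [26.1 37.9] 76.6 circ  ((459.6846923828125, 145.715087890625), 19.289535522460938)
feel [546.1 131.1] [105.8  23.1] 87.6 circ  ((550.0318603515625, 130.90451049804688), 53.01542663574219)
bin [ 549.3 -411. ] [89.2 88.9] 5.8 circ  ((548.8133544921875, -411.0155029296875), 62.16971969604492)
bin corner [[ 575.22964427 -341.65191441]]
bin corner [[ 485.51532242 -350.99940044]]
bin corner [[ 492.51129155 -456.98475714]]
bin corner [[ 601.88960748 -457.4661795 ]]
```

View pics/c2.png

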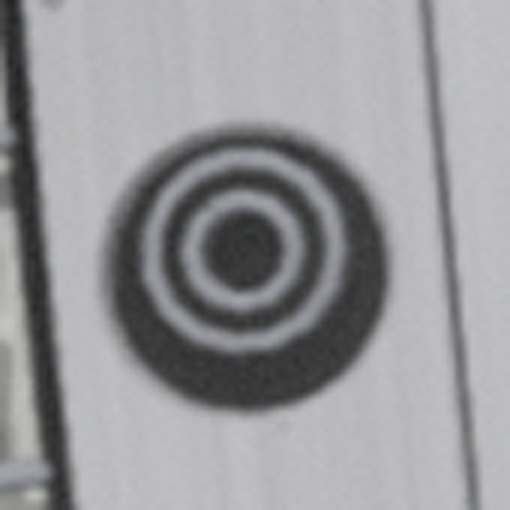

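>>> apply_moves(
  deltas=[
    {"fingers": 70,"delta_pos": [9,-6,10],"angular": [0,0,8.5]},
    {"fingers": 60,"delta_pos": [18,-13,25],"angular": [0,0,17]},
    {"fingers": 55,"delta_pos": [27,-19,40],"angular": [0,0,25.5]},
    {"fingers": 55,"delta_pos": [36,-26,55],"angular": [0,0,34]},
    {"fingers": 55,"delta_pos": [45,-32,70],"angular": [0,0,42.5]},
    {"fingers": 55,"delta_pos": [54,-38,85],"angular": [0,0,51]},
    {"fingers": 55,"delta_pos": [63,-45,100],"angular": [0,0,59.5]},
    {"fingers": 55,"delta_pos": [72,-51,115],"angular": [0,0,68]},
    {"fingers": 55,"delta_pos": [81,-58,130],"angular": [0,0,76.5]},
    {"fingers": 55,"delta_pos": [89,-64,135],"angular": [0,0,85]},
  ],
)

```text
clock: 3.25
tool_pos: [0.4978, -0.1042, 0.1042]
orientation: [179.9, 0.0, -85.3]
force: [-0.4, 0.6, -0.2]
opening: 0.0552
gripper_force: 0.0
```

>>> apply_moves(
  deltas=[
    {"fingers": 55,"delta_pos": [0,0,0],"angular": [0,0,0]},
    {"fingers": 55,"delta_pos": [0,0,0],"angular": [0,0,0]},
  ],
)

```text
clock: 3.45
tool_pos: [0.4982, -0.1052, 0.1057]
orientation: [180.0, -0.0, -84.7]
force: [-0.4, 0.1, 1.2]
opening: 0.0551
gripper_force: 0.0
```

```bash
cat > look.py <<'E'
import sys,pickle
from plant import ctrl
from h import *
o=ctrl.get_obs(); im=ctrl.snapshot("wrist")[:,:,::-1]
cv2.imwrite(f"pics/{sys.argv[1]}.png",im); pickle.dump(o,open(f"{sys.argv[1]}.pkl","wb"))
print(o['clock'],o['tool_pos'].round(4),o['orientation'].round(2),abs(o['qvel']).max().round(2),o['joint_pos'].round(1),o['opening'],proj(cam(ctrl,"wrist",o),[o['tool_pos'][0],o['tool_pos'][1],.02]))
E
python3 look.py w3
```

```text
3.45 [ 0.4982 -0.1052  0.1057] [179.98  -0.   -84.65] 0.85 [ 10.2  11.7 -29.3  -0.  -49.   -4.9] 0.05513869531902692 [[323.3523085  241.78820907]]
```

View pics/w3.png

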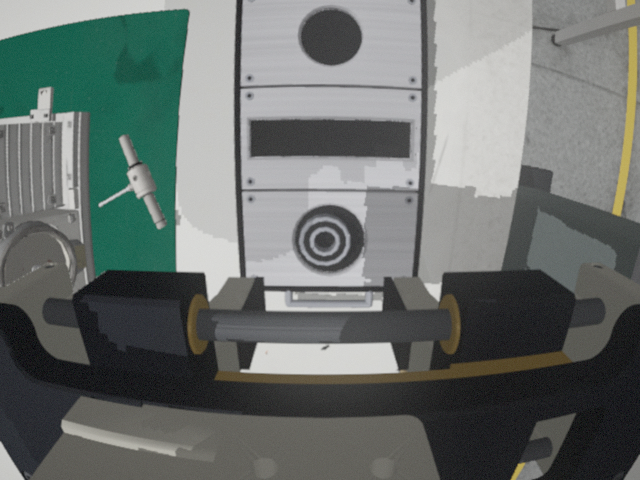

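Bearing at (324,238) almost under the TCP; the long nest (330,138) and small nest (331,36) are also visible. I'll measure all of them from here.

```bash
cat > meas.py <<'E'
from plant import ctrl
from h import *
import pickle
def load(n):
    return cv2.imread(f"pics/{n}.png"), cam(ctrl,"wrist",pickle.load(open(n+".pkl","rb")))
def blob(mask,box,p,z):
    u0,v0,u1,v1=box; c,_=cv2.findContours(np.ascontiguousarray(mask[v0:v1,u0:u1]).astype(np.uint8),cv2.RETR_EXTERNAL,cv2.CHAIN_APPROX_NONE)
    c=max(c,key=cv2.contourArea)[:,0,:]+[u0,v0]; w=(cast(p,c,z)*1000).astype(np.float32)
    r=cv2.minAreaRect(w); e=cv2.fitEllipse(w)
    print(box,'rect',np.round(r[0],1),np.round(r[1],1),round(r[2],1),'ell',np.round(e[0],1),np.round(e[1],1))
E
python3 - <<'E'
from meas import *
im,p=load("w3"); g=cv2.cvtColor(im,cv2.COLOR_BGR2GRAY)
for t in (75,100): 
  d=g<t
  blob(d,(286,197,372,277),p,.0165); blob(d,(243,108,416,170),p,.0165); blob(d,(295,4,368,70),p,.0165)
b=g>120
blob(b,(300,214,348,262),p,.024)
E
```

```text
(286, 197, 372, 277) rect [ 497.3 -104.6] [27.6 27. ] 22.4 ell [ 497.4 -104.6] [26.6 27.5]
(243, 108, 416, 170) rect [ 500.5 -175.8] [105.5  23.4] 5.1 ell [ 501.2 -175.7] [ 24.6 145.8]
(295, 4, 368, 70) rect [ 506.5 -244.7] [38.1 38.6] 48.0 ell [ 506.4 -244.6] [38.  38.5]
(286, 197, 372, 277) rect [ 494.6 -106.5] [47.4 47.5] 32.6 ell [ 494.4 -106.6] [47.  47.4]
(243, 108, 416, 170) rect [ 500.6 -175.8] [106.6  24.4] 5.0 ell [ 501.  -175.7] [ 25.8 146.7]
(295, 4, 368, 70) rect [ 506.5 -244.7] [39.5 39.7] 29.7 ell [ 506.6 -244.8] [39.3 39.4]
(300, 214, 348, 262) rect [ 497.5 -106.8] [19.6 19.6] 5.4 ell [ 497.7 -106.8] [19.5 19.8]
```

>>> apply_moves(
  deltas=[
    {"fingers": 55,"delta_pos": [1.5,0.8,30],"angular": [0,0,0]},
    {"fingers": 55,"delta_pos": [1.5,0.8,60],"angular": [0,0,0]},
    {"fingers": 55,"delta_pos": [1.5,0.8,75],"angular": [0,0,0]},
    {"fingers": 55,"delta_pos": [1.5,0.8,82],"angular": [0,0,0]},
    {"fingers": 55,"delta_pos": [1.5,0.8,82],"angular": [0,0,0]},
    {"fingers": 55,"delta_pos": [1.5,0.8,82],"angular": [0,0,0]},
  ],
)

```text
clock: 4.1
tool_pos: [0.4982, -0.1077, 0.0245]
orientation: [-179.9, -0.0, -84.9]
force: [0.4, -1.2, -0.3]
opening: 0.0547
gripper_force: 0.0
```

>>> apply_moves(
  deltas=[
    {"fingers": 55,"delta_pos": [0,0,3],"angular": [0,0,0]},
    {"fingers": 50,"delta_pos": [0,0,5],"angular": [0,0,0]},
    {"fingers": 25,"delta_pos": [0,0,5],"angular": [0,0,0]},
    {"fingers": 25,"delta_pos": [0,0,5],"angular": [0,0,0]},
    {"fingers": 25,"delta_pos": [0,0,5],"angular": [0,0,0]},
    {"fingers": 25,"delta_pos": [0,0,5],"angular": [0,0,0]},
    {"fingers": 25,"delta_pos": [0,0,5],"angular": [0,0,0]},
  ],
)

```text
clock: 4.8
tool_pos: [0.4977, -0.1078, 0.0187]
orientation: [-180.0, -0.0, -85.0]
force: [-0.8, 0.4, 1.6]
opening: 0.0312
gripper_force: 30.0
```

>>> apply_moves(
  deltas=[
    {"fingers": 25,"delta_pos": [0,0,-5],"angular": [0,0,0]},
    {"fingers": 25,"delta_pos": [0,0,-15],"angular": [0,0,0]},
    {"fingers": 25,"delta_pos": [0,0,-35],"angular": [0,0,0]},
    {"fingers": 25,"delta_pos": [0,0,-60],"angular": [0,0,0]},
    {"fingers": 25,"delta_pos": [0,0,-85],"angular": [0,0,0]},
    {"fingers": 25,"delta_pos": [0,0,-90],"angular": [0,0,0]},
    {"fingers": 25,"delta_pos": [0,0,-90],"angular": [0,0,0]},
  ],
)

```text
clock: 5.5
tool_pos: [0.4983, -0.1076, 0.1101]
orientation: [-179.8, 0.0, -85.0]
force: [0.0, -0.0, -0.7]
opening: 0.0311
gripper_force: 30.0
```

```bash
python3 look.py w4; python3 -c "
import cv2;i=cv2.imread('pics/w4.png')[180:380,180:480];cv2.imwrite('pics/w4c.png',cv2.resize(i,None,fx=2.5,fy=2.5))"
```

```text
5.5 [ 0.4983 -0.1076  0.1101] [-1.7983e+02  2.0000e-02 -8.5020e+01] 1.85 [  9.9  11.3 -29.1  -0.  -49.4  -4.9] 0.0311161427023651 [[323.75949306 240.00766175]]
```

View pics/w4c.png

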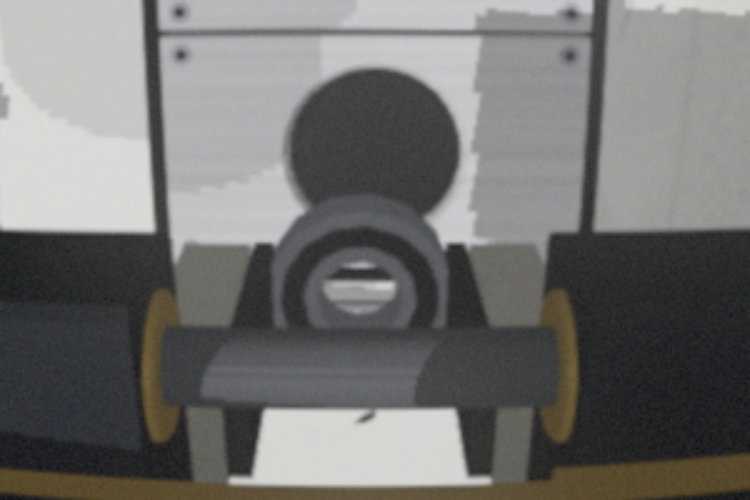

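Bearing is held level between the fingers (held at crop (360,285)) and the large nest is now empty. Moving towards the bin.

>>> apply_moves(
  deltas=[
    {"fingers": 25,"delta_pos": [15,-2,-15],"angular": [0,0,0]},
    {"fingers": 25,"delta_pos": [50,-5,-40],"angular": [0,0,0]},
    {"fingers": 25,"delta_pos": [90,-9,-60],"angular": [0,0,0]},
    {"fingers": 25,"delta_pos": [135,-13,-60],"angular": [0,0,0]},
    {"fingers": 25,"delta_pos": [180,-18,-60],"angular": [0,0,0]},
    {"fingers": 25,"delta_pos": [220,-22,-60],"angular": [0,0,0]},
    {"fingers": 25,"delta_pos": [245,-25,-60],"angular": [0,0,0]},
    {"fingers": 25,"delta_pos": [255,-25,-60],"angular": [0,0,0]},
    {"fingers": 25,"delta_pos": [255,-25,-60],"angular": [0,0,0]},
    {"fingers": 25,"delta_pos": [255,-25,-60],"angular": [0,0,0]},
  ],
)

```text
clock: 6.55
tool_pos: [0.544, -0.3589, 0.1675]
orientation: [179.9, 0.1, -85.0]
force: [-0.5, 0.6, -0.1]
opening: 0.0314
gripper_force: 30.0
```

```bash
python3 look.py w5
```

```text
6.55 [ 0.544  -0.3589  0.1675] [ 1.7991e+02  6.0000e-02 -8.5030e+01] 1.02 [-16.3  20.8  -7.   -0.  -62.4  21.3] 0.031362036180144943 [[323.09352289 221.22451316]]
```

View pics/w5.png

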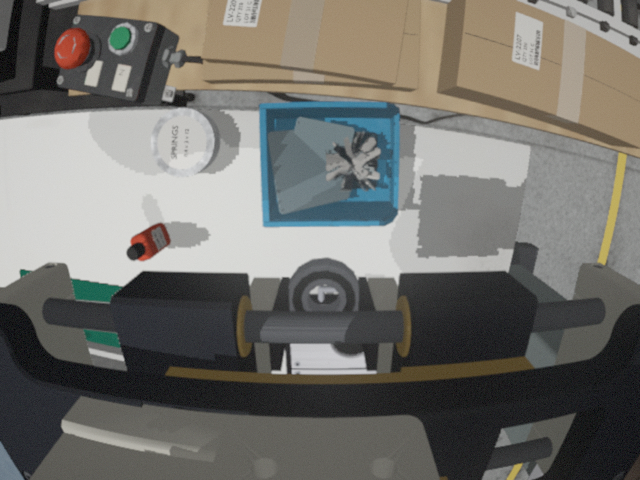

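Bin rim corners at about (261,103), (399,103), (263,226), (396,224); low front on the right, hardware at (358,158).

Run:
```python
from meas import *
im,p=load("w5"); 
for z in (.062,.026): print(z,(cast(p,[(261,103),(263,226),(396,224),(399,103)],z)*1000).round(0).tolist())
print(cast(p,[(358,158)],.012)*1000)
```

```text
0.062 [[596.0, -450.0], [589.0, -361.0], [491.0, -371.0], [499.0, -459.0]]
0.026 [[602.0, -453.0], [594.0, -352.0], [483.0, -363.0], [492.0, -464.0]]
[[ 519.35013349 -414.31601951]]
```

>>> apply_moves(
  deltas=[
    {"fingers": 25,"delta_pos": [20,3,0],"angular": [0,0,0]},
    {"fingers": 25,"delta_pos": [45,7,10],"angular": [0,0,0]},
    {"fingers": 25,"delta_pos": [50,7.5,35],"angular": [0,0,0]},
    {"fingers": 25,"delta_pos": [50,7.5,70],"angular": [0,0,0]},
    {"fingers": 25,"delta_pos": [50,7.5,100],"angular": [0,0,0]},
    {"fingers": 25,"delta_pos": [50,7.5,120],"angular": [0,0,0]},
    {"fingers": 25,"delta_pos": [50,7.5,132],"angular": [0,0,0]},
    {"fingers": 25,"delta_pos": [50,7.5,136],"angular": [0,0,0]},
    {"fingers": 25,"delta_pos": [50,7.5,138],"angular": [0,0,0]},
    {"fingers": 25,"delta_pos": [50,7.5,138],"angular": [0,0,0]},
  ],
)

```text
clock: 7.6
tool_pos: [0.5422, -0.4101, 0.0316]
orientation: [-179.9, -0.0, -85.0]
force: [0.2, 0.1, 0.0]
opening: 0.0311
gripper_force: 30.0
```

>>> apply_moves(
  deltas=[
    {"fingers": 25,"delta_pos": [0,0,3],"angular": [0,0,0]},
    {"fingers": 25,"delta_pos": [0,0,6],"angular": [0,0,0]},
    {"fingers": 25,"delta_pos": [0,0,6],"angular": [0,0,0]},
    {"fingers": 34,"delta_pos": [0,0,6],"angular": [0,0,0]},
    {"fingers": 40,"delta_pos": [0,0,6],"angular": [0,0,0]},
    {"fingers": 40,"delta_pos": [0,0,6],"angular": [0,0,0]},
    {"fingers": 40,"delta_pos": [0,0,6],"angular": [0,0,0]},
  ],
)

```text
clock: 8.3
tool_pos: [0.5416, -0.4102, 0.0247]
orientation: [-180.0, -0.0, -85.0]
force: [-0.0, 0.1, 1.0]
opening: 0.0398
gripper_force: 0.0
```

>>> apply_moves(
  deltas=[
    {"fingers": 40,"delta_pos": [0,0,-15],"angular": [0,0,0]},
    {"fingers": 40,"delta_pos": [0,0,-50],"angular": [0,0,0]},
    {"fingers": 40,"delta_pos": [0,0,-90],"angular": [0,0,0]},
    {"fingers": 40,"delta_pos": [-15,0,-130],"angular": [0,0,0]},
    {"fingers": 40,"delta_pos": [-35,0,-150],"angular": [0,0,0]},
    {"fingers": 50,"delta_pos": [-50,0,-150],"angular": [0,0,0]},
    {"fingers": 50,"delta_pos": [-50,0,-150],"angular": [0,0,0]},
  ],
)

```text
clock: 9.0
tool_pos: [0.5373, -0.3588, 0.1765]
orientation: [-179.9, -0.0, -84.9]
force: [0.6, -0.4, 0.2]
opening: 0.0482
gripper_force: 0.0
```

```bash
python3 look.py w6; python3 -c "
import cv2;i=cv2.imread('pics/w6.png')[60:320,180:480];cv2.imwrite('pics/w6c.png',cv2.resize(i,None,fx=2,fy=2))"
```

```text
9.0 [ 0.5373 -0.3588  0.1765] [-1.7986e+02 -3.0000e-02 -8.4950e+01] 2.34 [-16.5  19.7  -7.3  -0.  -62.9  21.5] 0.04816512888585493 [[323.80944704 219.16417768]]
```

View pics/w6c.png

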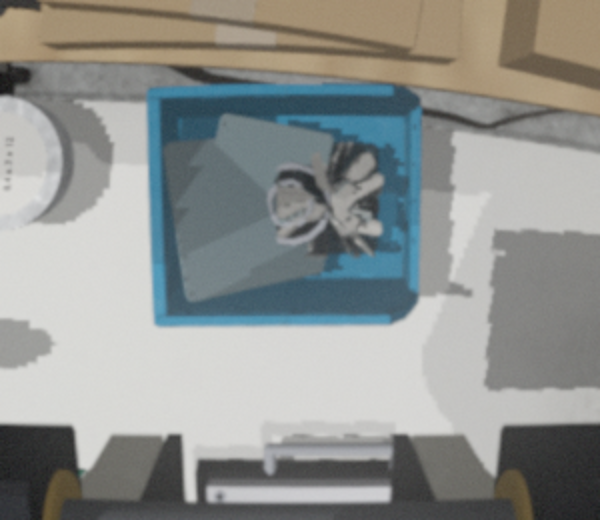

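Bearing lies in the blue bin, at crop (298,205) next to the loose hardware. Now for the large ring.

>>> apply_moves(
  deltas=[
    {"fingers": 60,"delta_pos": [-20,2,-4],"angular": [0,0,0]},
    {"fingers": 65,"delta_pos": [-65,6,-10],"angular": [0,0,0]},
    {"fingers": 65,"delta_pos": [-114,11,-13],"angular": [0,0,0]},
    {"fingers": 65,"delta_pos": [-163,16,-13],"angular": [0,0,0]},
    {"fingers": 65,"delta_pos": [-212,21,-13],"angular": [0,0,0]},
    {"fingers": 65,"delta_pos": [-261,26,-13],"angular": [0,0,0]},
    {"fingers": 65,"delta_pos": [-310,31,-13],"angular": [0,0,0]},
    {"fingers": 65,"delta_pos": [-359,35,-13],"angular": [0,0,0]},
  ],
)

```text
clock: 9.85
tool_pos: [0.4699, -0.0042, 0.1872]
orientation: [180.0, -0.0, -85.0]
force: [0.7, -0.0, 0.8]
opening: 0.0649
gripper_force: 0.0
```

>>> apply_moves(
  deltas=[
    {"fingers": 65,"delta_pos": [-42,-22,3],"angular": [0,0,0]},
    {"fingers": 65,"delta_pos": [-84,-44,15],"angular": [0,0,0]},
    {"fingers": 65,"delta_pos": [-126,-66,27],"angular": [0,0,0]},
    {"fingers": 65,"delta_pos": [-168,-88,39],"angular": [0,0,0]},
    {"fingers": 65,"delta_pos": [-210,-110,50],"angular": [0,0,0]},
    {"fingers": 65,"delta_pos": [-246,-128,58],"angular": [0,0,0]},
    {"fingers": 65,"delta_pos": [-264,-136,60],"angular": [0,0,0]},
    {"fingers": 65,"delta_pos": [-264,-136,60],"angular": [0,0,0]},
    {"fingers": 65,"delta_pos": [-264,-136,60],"angular": [0,0,0]},
  ],
)

```text
clock: 10.75
tool_pos: [0.5831, 0.2687, 0.1268]
orientation: [179.9, -0.1, -85.0]
force: [0.3, 0.3, -0.1]
opening: 0.0653
gripper_force: 0.0
```

```bash
python3 look.py w7
```

```text
10.75 [0.5831 0.2687 0.1268] [ 1.7991e+02 -6.0000e-02 -8.5000e+01] 1.48 [ 42.1  21.9 -11.   -0.  -57.2 -37.1] 0.06527355584171907 [[323.15030952 233.98378928]]
```

View pics/w7.png

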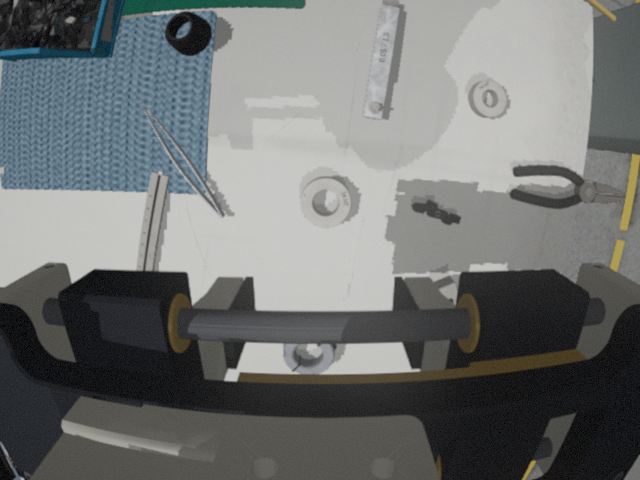

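Large ring at (326,201), small ring (488,99), feeler from (390,5) to (375,118) with its screw at the lower end.

```bash
cat > circ.py <<'E'
from meas import *
def ring(n,box,rmin,rmax,ztop=.012):
    im,p=load(n); u0,v0,u1,v1=box; g=cv2.GaussianBlur(cv2.cvtColor(im,cv2.COLOR_BGR2GRAY),(3,3),0)[v0:v1,u0:u1]
    g=cv2.resize(g,None,fx=4,fy=4,interpolation=cv2.INTER_CUBIC)
    c=cv2.HoughCircles(g,cv2.HOUGH_GRADIENT,1,8,param1=60,param2=15,minRadius=4*rmin,maxRadius=4*rmax)
    for q in c[0][:4]:
        uv=np.array([u0,v0])+q[:2]/4; print(uv,q[2]/4,(cast(p,uv,ztop)*1000).round(1))
E
python3 - <<'E'
from circ import *
ring("w7",(292,167,362,237),22,27); print(); ring("w7",(292,167,362,237),10,16); print(); ring("w7",(460,70,520,130),15,23)
import pickle
o=pickle.load(open("w7.pkl","rb"))
E
```

```text
[327.625 202.375] 23.425 [[581.7 246.2]]

[325.625 202.875] 13.525 [[583.1 246.7]]
[325.625 200.375] 15.275 [[583.3 244.8]]
[324.375 204.625] 11.65 [[584.  248.1]]

[486.625  99.625] 17.975 [[466.7 152.5]]
[489.375  98.125] 20.575 [[464.4 150.9]]
```

>>> apply_moves(
  deltas=[
    {"fingers": 62,"delta_pos": [15,1.5,15],"angular": [0,0,0]},
    {"fingers": 60,"delta_pos": [22.5,2.6,45],"angular": [0,0,0]},
    {"fingers": 60,"delta_pos": [22.5,2.6,80],"angular": [0,0,0]},
    {"fingers": 60,"delta_pos": [22.5,2.6,105],"angular": [0,0,0]},
    {"fingers": 60,"delta_pos": [22.5,2.6,113],"angular": [0,0,0]},
    {"fingers": 60,"delta_pos": [22.5,2.6,113],"angular": [0,0,0]},
    {"fingers": 60,"delta_pos": [22.5,2.6,113],"angular": [0,0,0]},
  ],
)

```text
clock: 11.5
tool_pos: [0.5838, 0.2466, 0.0162]
orientation: [-179.9, 0.0, -85.0]
force: [0.1, -0.2, 1.2]
opening: 0.06
gripper_force: 0.0
```

>>> apply_moves(
  deltas=[
    {"fingers": 60,"delta_pos": [0,0,5],"angular": [0,0,0]},
    {"fingers": 60,"delta_pos": [0,0,9],"angular": [0,0,0]},
    {"fingers": 50,"delta_pos": [0,0,9],"angular": [0,0,0]},
    {"fingers": 40,"delta_pos": [0,0,9],"angular": [0,0,0]},
    {"fingers": 28,"delta_pos": [0,0,9],"angular": [0,0,0]},
    {"fingers": 28,"delta_pos": [0,0,9],"angular": [0,0,0]},
    {"fingers": 28,"delta_pos": [0,0,9],"angular": [0,0,0]},
    {"fingers": 28,"delta_pos": [0,0,9],"angular": [0,0,0]},
  ],
)

```text
clock: 12.3
tool_pos: [0.5831, 0.2466, 0.0057]
orientation: [-180.0, 0.0, -85.0]
force: [-0.5, 0.5, 1.8]
opening: 0.0364
gripper_force: 30.0
```

Run:
```python
from plant import ctrl
for i in range(2):
    o=ctrl.get_obs(); print(o['clock'],o['tool_pos'],o['orientation'],o['opening'],o['force'])
```

```text
12.3 [0.58308578 0.2465833  0.0056926 ] [-1.79989347e+02  5.99940510e-03 -8.50121369e+01] 0.03639241617028765 [-0.50273491  0.45059631  1.77176937]
12.3 [0.58308578 0.2465833  0.0056926 ] [-1.79989347e+02  5.99940510e-03 -8.50121369e+01] 0.03639241617028765 [-0.50273491  0.45059631  1.77176937]
```

>>> apply_moves(
  deltas=[
    {"fingers": 28,"delta_pos": [0,0,-10],"angular": [0,0,0]},
    {"fingers": 28,"delta_pos": [0,0,-35],"angular": [0,0,0]},
    {"fingers": 28,"delta_pos": [10,3,-70],"angular": [0,0,0]},
    {"fingers": 28,"delta_pos": [40,14,-100],"angular": [0,0,0]},
    {"fingers": 28,"delta_pos": [80,28,-115],"angular": [0,0,0]},
    {"fingers": 28,"delta_pos": [125,43,-120],"angular": [0,0,0]},
    {"fingers": 28,"delta_pos": [170,59,-120],"angular": [0,0,0]},
    {"fingers": 28,"delta_pos": [215,74,-120],"angular": [0,0,0]},
    {"fingers": 28,"delta_pos": [255,88,-120],"angular": [0,0,0]},
    {"fingers": 28,"delta_pos": [290,100,-120],"angular": [0,0,0]},
  ],
)

```text
clock: 13.3
tool_pos: [0.5076, -0.053, 0.1264]
orientation: [-180.0, 0.0, -85.0]
force: [-0.2, 0.9, -0.5]
opening: 0.0358
gripper_force: 30.0
```

>>> apply_moves(
  deltas=[
    {"fingers": 28,"delta_pos": [25,9,0],"angular": [0,0,0]},
    {"fingers": 28,"delta_pos": [45,16,10],"angular": [0,0,0]},
    {"fingers": 28,"delta_pos": [54,19,30],"angular": [0,0,0]},
    {"fingers": 28,"delta_pos": [54,19,55],"angular": [0,0,0]},
    {"fingers": 28,"delta_pos": [54,19,75],"angular": [0,0,0]},
    {"fingers": 28,"delta_pos": [54,19,85],"angular": [0,0,0]},
    {"fingers": 28,"delta_pos": [54,19,85],"angular": [0,0,0]},
    {"fingers": 28,"delta_pos": [54,19,85],"angular": [0,0,0]},
  ],
)

```text
clock: 14.1
tool_pos: [0.4949, -0.1064, 0.0413]
orientation: [-180.0, -0.0, -85.0]
force: [0.0, -0.2, -0.5]
opening: 0.0357
gripper_force: 30.0
```

Run:
```python
from plant import ctrl
from h import *
o=ctrl.get_obs(); print(o['tool_pos'],o['opening'],delta(o,[.4944,-.1063,.0187],-85))
```

```text
[ 0.49488506 -0.10643194  0.04131107] 0.03567136243303341 (array([-0.2,  0.5, 22.6]), array([-0.03, -0.01,  0.01]))
```

>>> apply_moves(
  deltas=[
    {"fingers": 28,"delta_pos": [0,0.5,8],"angular": [0,0,0]},
    {"fingers": 28,"delta_pos": [0,0.5,14],"angular": [0,0,0]},
    {"fingers": 28,"delta_pos": [0,0.5,18],"angular": [0,0,0]},
    {"fingers": 28,"delta_pos": [0,0.5,20],"angular": [0,0,0]},
    {"fingers": 28,"delta_pos": [0,0.5,21],"angular": [0,0,0]},
    {"fingers": 28,"delta_pos": [0,0.5,21.5],"angular": [0,0,0]},
    {"fingers": 28,"delta_pos": [0,0.5,21.5],"angular": [0,0,0]},
  ],
)

```text
clock: 14.8
tool_pos: [0.4939, -0.1066, 0.0191]
orientation: [-180.0, 0.0, -85.0]
force: [-0.4, -0.1, -0.4]
opening: 0.036
gripper_force: 30.0
```

>>> apply_moves(
  deltas=[
    {"fingers": 28,"delta_pos": [0,0,0.5],"angular": [0,0,0]},
    {"fingers": 28,"delta_pos": [0,0,0.5],"angular": [0,0,0]},
    {"fingers": 28,"delta_pos": [0,0,0.5],"angular": [0,0,0]},
  ],
)

```text
clock: 15.1
tool_pos: [0.494, -0.1066, 0.0187]
orientation: [-180.0, 0.0, -85.0]
force: [0.2, 0.1, -0.2]
opening: 0.0361
gripper_force: 30.0
```

>>> apply_moves(
  deltas=[
    {"fingers": 28,"delta_pos": [0,0,0.4],"angular": [0,0,0]},
    {"fingers": 28,"delta_pos": [0,0,0.4],"angular": [0,0,0]},
    {"fingers": 28,"delta_pos": [0,0,0.4],"angular": [0,0,0]},
  ],
)

```text
clock: 15.4
tool_pos: [0.494, -0.1066, 0.0186]
orientation: [-180.0, -0.0, -85.0]
force: [-1.3, 0.5, 4.8]
opening: 0.0363
gripper_force: 30.0
```

>>> apply_moves(
  deltas=[
    {"fingers": 36,"delta_pos": [0,0,0],"angular": [0,0,0]},
    {"fingers": 40,"delta_pos": [0,0,0],"angular": [0,0,0]},
    {"fingers": 48,"delta_pos": [0,0,0],"angular": [0,0,0]},
    {"fingers": 50,"delta_pos": [0,0,0],"angular": [0,0,0]},
    {"fingers": 50,"delta_pos": [0,0,-5],"angular": [0,0,0]},
    {"fingers": 50,"delta_pos": [0,0,-20],"angular": [0,0,0]},
    {"fingers": 60,"delta_pos": [0,0,-60],"angular": [0,0,0]},
    {"fingers": 60,"delta_pos": [-15,0,-95],"angular": [0,0,0]},
    {"fingers": 60,"delta_pos": [-30,0,-110],"angular": [0,0,0]},
    {"fingers": 60,"delta_pos": [-30,0,-110],"angular": [0,0,0]},
  ],
)

```text
clock: 16.4
tool_pos: [0.4929, -0.0755, 0.1312]
orientation: [-179.7, 0.0, -84.9]
force: [1.1, 0.5, -0.2]
opening: 0.0596
gripper_force: 0.0
```

```bash
python3 look.py w8
python3 - <<'E'
from circ import *
im,p=load("w8"); c=proj(p,[.4944,-.1063,.017])[0].astype(int); print(c)
d=cv2.cvtColor(im,cv2.COLOR_BGR2GRAY)
b=(c[0]-40,c[1]-40,c[0]+40,c[1]+40)
ring("w8",b,20,27,.025); blob(d<100,b,p,.0165)
E
```

```text
16.4 [ 0.4929 -0.0755  0.1312] [-1.7968e+02  3.0000e-02 -8.4940e+01] 2.54 [ 13.9   8.8 -29.    0.  -51.9  -8.9] 0.059589134969490795 [[324.2157997  232.24966301]]
[325 191]
[326.875 192.125] 26.575 [[ 493.8 -106.7]]
[323.875 200.875] 22.425 [[ 495.4 -100.2]]
[329.875 200.875] 22.425 [[ 491.1 -100.6]]
[329.375 192.625] 24.9 [[ 492.  -106.5]]
(np.int64(285), np.int64(151), np.int64(365), np.int64(231)) rect [ 494.4 -106.7] [47.7 46.7] 5.2 ell [ 494.2 -106.4] [46.6 47.6]
```

>>> apply_moves(
  deltas=[
    {"fingers": 55,"delta_pos": [-25,0,0],"angular": [0,0,0]},
    {"fingers": 55,"delta_pos": [-70,2,0],"angular": [0,0,0]},
    {"fingers": 55,"delta_pos": [-118,3,2],"angular": [0,0,0]},
    {"fingers": 55,"delta_pos": [-166,4,3],"angular": [0,0,0]},
    {"fingers": 55,"delta_pos": [-212,5,4],"angular": [0,0,0]},
    {"fingers": 55,"delta_pos": [-245,6,5],"angular": [0,0,0]},
    {"fingers": 55,"delta_pos": [-262,7,5],"angular": [0,0,0]},
    {"fingers": 55,"delta_pos": [-262,7,5],"angular": [0,0,0]},
    {"fingers": 55,"delta_pos": [-262,7,5],"angular": [0,0,0]},
  ],
)

```text
clock: 17.35
tool_pos: [0.461, 0.183, 0.122]
orientation: [179.9, -0.1, -85.0]
force: [-0.1, 0.1, 0.2]
opening: 0.0549
gripper_force: 0.0
```

```bash
python3 look.py w9
python3 - <<'E'
from circ import *
im,p=load("w9"); c=proj(p,[.463,.151,.012])[0].astype(int); print(c)
b=(c[0]-35,c[1]-35,c[0]+35,c[1]+35)
ring("w9",b,17,22); ring("w9",b,7,12)
cv2.imwrite("pics/w9c.png",cv2.resize(im[:300,120:],None,fx=1.5,fy=1.5))
E
```

```text
17.35 [0.461 0.183 0.122] [ 1.7989e+02 -8.0000e-02 -8.4980e+01] 1.17 [ 44.4   9.4 -29.7  -0.  -51.1 -39.4] 0.0548795258533168 [[323.10100293 235.71508446]]
[324 190]
[323.125 190.875] 20.275 [[463.7 151.4]]
[323.125 190.375] 9.9 [[463.8 151.1]]
[321.375 191.625] 7.975 [[465.  152.1]]
[323.125 188.375] 11.025 [[463.9 149.6]]
```

View pics/w9c.png

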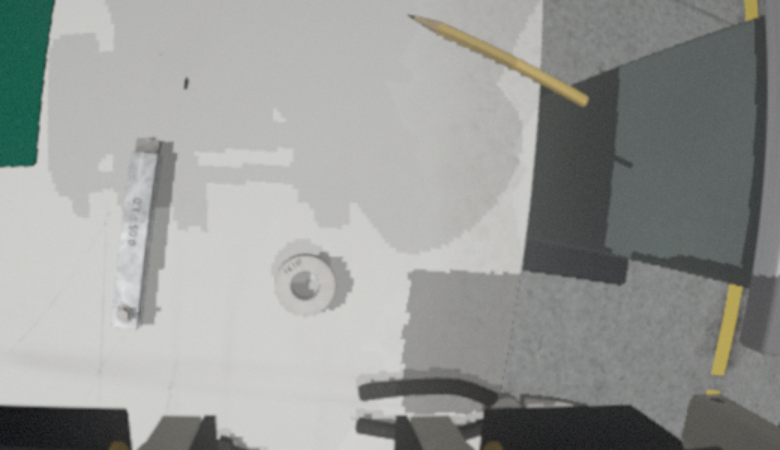

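Small ring at full-frame (323,190); feeler from (219,93) to (205,217) with the screw at the lower end; pliers clear of the grasp.

>>> apply_moves(
  deltas=[
    {"fingers": 50,"delta_pos": [20,0,15],"angular": [0,0,0]},
    {"fingers": 50,"delta_pos": [32,0,45],"angular": [0,0,0]},
    {"fingers": 50,"delta_pos": [32,0,80],"angular": [0,0,0]},
    {"fingers": 50,"delta_pos": [32,0,102],"angular": [0,0,0]},
    {"fingers": 50,"delta_pos": [32,0,108],"angular": [0,0,0]},
    {"fingers": 50,"delta_pos": [32,0,108],"angular": [0,0,0]},
    {"fingers": 50,"delta_pos": [32,0,108],"angular": [0,0,0]},
  ],
)

```text
clock: 18.1
tool_pos: [0.465, 0.1518, 0.016]
orientation: [-179.9, 0.0, -85.0]
force: [-0.3, 0.6, 1.0]
opening: 0.0501
gripper_force: 0.0
```

Run:
```python
from circ import *
im,p=load("w9")
a,b=cast(p,[(218.7,93),(204.7,216.7)],.01)*1000; print(a,b,(a+b)/2,np.hypot(*(a-b)),np.degrees(np.arctan2(*(a-b)[::-1])))
g=cv2.GaussianBlur(cv2.cvtColor(im,cv2.COLOR_BGR2GRAY),(3,3),0)
lab=im.astype(int); # feeler body: left edge clean against table
m=cv2.Canny(g,30,90)
box=(185,80,245,225); s=m[box[1]:box[3],box[0]:box[2]]
L=cv2.HoughLinesP(s,1,np.pi/360,25,minLineLength=35,maxLineGap=6)
for x0,y0,x1,y1 in L[:,0]:
    q=cast(p,[(x0+185,y0+80),(x1+185,y1+80)],.01)*1000; d=q[1]-q[0]; print(q.round(1).tolist(),round(float(np.degrees(np.arctan2(d[1],d[0]))),1))
```

```text
[546.62921976  84.28442042] [552.93552406 178.58230506] [549.78237191 131.43336274] 94.50852089114048 -93.82603908455091
[[548.6, 179.3], [541.8, 83.4]] -94.0
[[541.3, 135.1], [538.8, 91.6]] -93.3
[[534.5, 146.0], [532.5, 104.1]] -92.8
[[545.3, 178.2], [540.1, 105.1]] -94.1
[[539.0, 176.2], [536.8, 148.4]] -94.5
```

>>> apply_moves(
  deltas=[
    {"fingers": 50,"delta_pos": [0,0,5],"angular": [0,0,0]},
    {"fingers": 50,"delta_pos": [0,0,9.5],"angular": [0,0,0]},
    {"fingers": 42,"delta_pos": [0,0,9.5],"angular": [0,0,0]},
    {"fingers": 32,"delta_pos": [0,0,9.5],"angular": [0,0,0]},
    {"fingers": 20,"delta_pos": [0,0,9.5],"angular": [0,0,0]},
    {"fingers": 20,"delta_pos": [0,0,9.5],"angular": [0,0,0]},
    {"fingers": 20,"delta_pos": [0,0,9.5],"angular": [0,0,0]},
    {"fingers": 20,"delta_pos": [0,0,9.5],"angular": [0,0,0]},
  ],
)

```text
clock: 18.9
tool_pos: [0.4643, 0.1519, 0.0059]
orientation: [-180.0, 0.0, -85.0]
force: [-2.2, 0.7, 4.5]
opening: 0.0279
gripper_force: 32.7
```

>>> apply_moves(
  deltas=[
    {"fingers": 20,"delta_pos": [0,0,-10],"angular": [0,0,0]},
    {"fingers": 20,"delta_pos": [0,0,-35],"angular": [0,0,0]},
    {"fingers": 20,"delta_pos": [12,0,-70],"angular": [0,0,0]},
    {"fingers": 20,"delta_pos": [42,-1,-100],"angular": [0,0,0]},
    {"fingers": 20,"delta_pos": [85,-2,-115],"angular": [0,0,0]},
    {"fingers": 20,"delta_pos": [133,-3,-120],"angular": [0,0,0]},
    {"fingers": 20,"delta_pos": [181,-4,-120],"angular": [0,0,0]},
    {"fingers": 20,"delta_pos": [229,-5,-120],"angular": [0,0,0]},
    {"fingers": 20,"delta_pos": [277,-6,-120],"angular": [0,0,0]},
    {"fingers": 20,"delta_pos": [325,-6,-120],"angular": [0,0,0]},
  ],
)

```text
clock: 19.9
tool_pos: [0.4984, -0.1735, 0.1265]
orientation: [-180.0, -0.0, -85.0]
force: [1.5, 0.7, -1.1]
opening: 0.0277
gripper_force: 32.5
```

>>> apply_moves(
  deltas=[
    {"fingers": 20,"delta_pos": [40,-1,0],"angular": [0,0,0]},
    {"fingers": 20,"delta_pos": [64,-1.5,10],"angular": [0,0,0]},
    {"fingers": 20,"delta_pos": [74,-1.5,30],"angular": [0,0,0]},
    {"fingers": 20,"delta_pos": [74,-1.5,55],"angular": [0,0,0]},
    {"fingers": 20,"delta_pos": [74,-1.5,75],"angular": [0,0,0]},
    {"fingers": 20,"delta_pos": [74,-1.5,85],"angular": [0,0,0]},
    {"fingers": 20,"delta_pos": [74,-1.5,85],"angular": [0,0,0]},
    {"fingers": 20,"delta_pos": [74,-1.5,85],"angular": [0,0,0]},
  ],
)

```text
clock: 20.7
tool_pos: [0.507, -0.2451, 0.0415]
orientation: [-180.0, -0.0, -85.0]
force: [1.1, 0.2, -0.1]
opening: 0.0275
gripper_force: 32.5
```

Run:
```python
from plant import ctrl
from h import *
o=ctrl.get_obs(); print(o['tool_pos'],o['opening'],delta(o,[.5065,-.2448,.0189],-85))
```

```text
[ 0.50696315 -0.24505296  0.04148544] 0.027462780000854264 (array([-0.3,  0.5, 22.6]), array([-0.03, -0.02,  0.02]))
```

>>> apply_moves(
  deltas=[
    {"fingers": 20,"delta_pos": [-0.3,0.5,8],"angular": [0,0,0]},
    {"fingers": 20,"delta_pos": [-0.3,0.5,14],"angular": [0,0,0]},
    {"fingers": 20,"delta_pos": [-0.3,0.5,18],"angular": [0,0,0]},
    {"fingers": 20,"delta_pos": [-0.3,0.5,20.5],"angular": [0,0,0]},
    {"fingers": 20,"delta_pos": [-0.3,0.5,21.5],"angular": [0,0,0]},
    {"fingers": 20,"delta_pos": [-0.3,0.5,22],"angular": [0,0,0]},
    {"fingers": 20,"delta_pos": [-0.3,0.5,22],"angular": [0,0,0]},
  ],
)

```text
clock: 21.4
tool_pos: [0.5058, -0.2448, 0.0189]
orientation: [180.0, -0.0, -85.0]
force: [-1.0, -0.2, 2.1]
opening: 0.028
gripper_force: 32.6
```

>>> apply_moves(
  deltas=[
    {"fingers": 20,"delta_pos": [0,0,0.4],"angular": [0,0,0]},
    {"fingers": 20,"delta_pos": [0,0,0.4],"angular": [0,0,0]},
    {"fingers": 20,"delta_pos": [0,0,0.4],"angular": [0,0,0]},
  ],
)

```text
clock: 21.7
tool_pos: [0.5058, -0.2448, 0.0188]
orientation: [-180.0, -0.0, -85.0]
force: [-2.7, 2.3, 7.1]
opening: 0.0276
gripper_force: 32.9
```

>>> apply_moves(
  deltas=[
    {"fingers": 28,"delta_pos": [0,0,0],"angular": [0,0,0]},
    {"fingers": 32,"delta_pos": [0,0,0],"angular": [0,0,0]},
    {"fingers": 40,"delta_pos": [0,0,0],"angular": [0,0,0]},
    {"fingers": 42,"delta_pos": [0,0,0],"angular": [0,0,0]},
    {"fingers": 42,"delta_pos": [0,0,-5],"angular": [0,0,0]},
    {"fingers": 42,"delta_pos": [0,0,-20],"angular": [0,0,0]},
    {"fingers": 42,"delta_pos": [0,0,-60],"angular": [0,0,0]},
    {"fingers": 42,"delta_pos": [-15,0,-95],"angular": [0,0,0]},
    {"fingers": 42,"delta_pos": [-30,0,-110],"angular": [0,0,0]},
    {"fingers": 42,"delta_pos": [-30,0,-110],"angular": [0,0,0]},
  ],
)

```text
clock: 22.7
tool_pos: [0.5048, -0.2139, 0.1312]
orientation: [-179.7, -0.0, -84.9]
force: [-0.3, -0.2, -0.3]
opening: 0.0417
gripper_force: 0.0
```

```bash
python3 look.py w10
python3 - <<'E'
from circ import *
im,p=load("w10"); c=proj(p,[.5065,-.2448,.017])[0].astype(int); print(c)
b=(c[0]-40,c[1]-40,c[0]+40,c[1]+40)
ring("w10",b,17,22,.025)
cv2.imwrite("pics/w10c.png",cv2.resize(im[130:300,200:460],None,fx=3,fy=3))
E
```

```text
22.7 [ 0.5048 -0.2139  0.1312] [-1.797e+02 -5.000e-02 -8.494e+01] 2.74 [ -2.5  13.3 -23.1   0.  -53.3   7.5] 0.04173610068504077 [[324.14425986 232.43721784]]
[325 190]
[326.625 191.375] 21.025 [[ 505.8 -245.8]]
[318.875 193.375] 21.85 [[ 511.2 -243.8]]
[316.625 193.875] 19.65 [[ 512.8 -243.3]]
[327.125 189.375] 19.925 [[ 505.6 -247.2]]
```

>>> apply_moves(
  deltas=[
    {"fingers": 42,"delta_pos": [-30,-6,0],"angular": [0,0,1]},
    {"fingers": 42,"delta_pos": [-75,-15,0],"angular": [0,0,2]},
    {"fingers": 42,"delta_pos": [-122,-25,0],"angular": [0,0,3]},
    {"fingers": 42,"delta_pos": [-169,-35,0],"angular": [0,0,4]},
    {"fingers": 42,"delta_pos": [-216,-45,0],"angular": [0,0,5]},
    {"fingers": 42,"delta_pos": [-263,-55,0],"angular": [0,0,6]},
    {"fingers": 42,"delta_pos": [-310,-65,0],"angular": [0,0,7]},
    {"fingers": 42,"delta_pos": [-350,-74,2],"angular": [0,0,9]},
    {"fingers": 42,"delta_pos": [-378,-80,5],"angular": [0,0,9]},
    {"fingers": 42,"delta_pos": [-384,-80,5],"angular": [0,0,9]},
  ],
)

```text
clock: 23.75
tool_pos: [0.5493, 0.1769, 0.1211]
orientation: [179.9, -0.1, -93.9]
force: [0.0, -0.7, 0.6]
opening: 0.0421
gripper_force: 0.0
```

>>> apply_moves(
  deltas=[
    {"fingers": 42,"delta_pos": [0,0,0],"angular": [0,0,0]},
    {"fingers": 42,"delta_pos": [0,0,0],"angular": [0,0,0]},
  ],
)

```text
clock: 23.95
tool_pos: [0.549, 0.1736, 0.1224]
orientation: [179.9, -0.1, -94.0]
force: [0.7, -0.5, 0.0]
opening: 0.042
gripper_force: 0.0
```

```bash
python3 look.py w11
python3 - <<'E'
from circ import *
im,p=load("w11")
print(proj(p,[[.5466,.0843,.01],[.5529,.1786,.01]]))
a,b=cv2.imread("pics/w10c.png"),cv2.resize(im[80:280,200:460],None,fx=3,fy=3)
cv2.imwrite("pics/w11c.png",cv2.resize(np.vstack([a[:350],b]),None,fx=.62,fy=.62))
E
```

```text
23.95 [0.549  0.1736 0.1224] [ 1.7991e+02 -7.0000e-02 -9.4030e+01] 0.81 [ 37.   16.5 -19.9  -0.  -53.7 -41. ] 0.04200967962064027 [[322.88829495 235.58608819]]
[[317.64009132 111.85669948]
 [318.25697277 238.79005167]]
```

View pics/w11c.png

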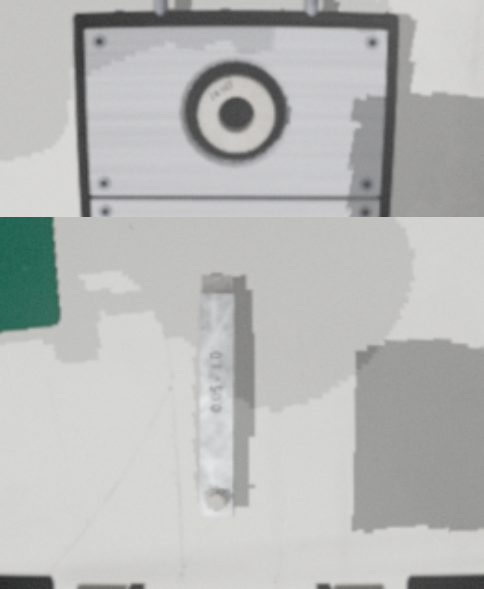

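Small ring sits centred and flat in its nest; the feeler is nearly upright in view, full-frame ends (317,111) and (316,240).

Run:
```python
from circ import *
im,p=load("w11"); o=pickle.load(open("w11.pkl","rb"))
a,b=cast(p,[(317.2,111.2),(316.4,240.2)],.01); print(a,b,np.hypot(*(a-b)),np.degrees(np.arctan2(*(a-b)[::-1])))
m=(a+b)/2; print(m,delta(o,[*m,.0062],np.degrees(np.arctan2(*(a-b)[::-1]))))
```

```text
[0.54688123 0.08379696] [0.55438584 0.17960938] 0.09610587529309104 -94.47860996885633
[0.55063353 0.13170317] (array([ 41.6,  -4.7, 116.2]), array([ 0.09, -0.07,  0.45]))
```

>>> apply_moves(
  deltas=[
    {"fingers": 40,"delta_pos": [25,-3,10],"angular": [0,0,0.5]},
    {"fingers": 38,"delta_pos": [41.5,-4.7,40],"angular": [0,0,0.5]},
    {"fingers": 38,"delta_pos": [41.5,-4.7,75],"angular": [0,0,0.5]},
    {"fingers": 38,"delta_pos": [41.5,-4.7,100],"angular": [0,0,0.5]},
    {"fingers": 38,"delta_pos": [41.5,-4.7,107],"angular": [0,0,0.5]},
    {"fingers": 38,"delta_pos": [41.5,-4.7,107],"angular": [0,0,0.5]},
    {"fingers": 38,"delta_pos": [41.5,-4.7,107],"angular": [0,0,0.5]},
  ],
)

```text
clock: 24.7
tool_pos: [0.5522, 0.1329, 0.0175]
orientation: [-179.9, 0.0, -94.5]
force: [0.2, 1.3, 0.0]
opening: 0.0381
gripper_force: 0.0
```

>>> apply_moves(
  deltas=[
    {"fingers": 38,"delta_pos": [0,0,6],"angular": [0,0,0]},
    {"fingers": 38,"delta_pos": [0,0,11],"angular": [0,0,0]},
    {"fingers": 28,"delta_pos": [0,0,11],"angular": [0,0,0]},
    {"fingers": 18,"delta_pos": [0,0,11],"angular": [0,0,0]},
    {"fingers": 4,"delta_pos": [0,0,11],"angular": [0,0,0]},
    {"fingers": 4,"delta_pos": [0,0,11],"angular": [0,0,0]},
    {"fingers": 4,"delta_pos": [0,0,11],"angular": [0,0,0]},
    {"fingers": 4,"delta_pos": [0,0,11],"angular": [0,0,0]},
  ],
)

```text
clock: 25.5
tool_pos: [0.5515, 0.133, 0.0054]
orientation: [-180.0, 0.0, -94.5]
force: [-0.7, -0.3, 0.8]
opening: 0.0126
gripper_force: 30.0
```

>>> apply_moves(
  deltas=[
    {"fingers": 4,"delta_pos": [0,0,-8],"angular": [0,0,0]},
    {"fingers": 4,"delta_pos": [0,0,-28],"angular": [0,0,0]},
    {"fingers": 4,"delta_pos": [8,0,-58],"angular": [0,0,2]},
    {"fingers": 4,"delta_pos": [28,2,-88],"angular": [0,0,6]},
    {"fingers": 4,"delta_pos": [60,5,-110],"angular": [0,0,11]},
    {"fingers": 4,"delta_pos": [100,8,-120],"angular": [0,0,17]},
    {"fingers": 4,"delta_pos": [140,11,-120],"angular": [0,0,23]},
    {"fingers": 4,"delta_pos": [178,14,-120],"angular": [0,0,29]},
    {"fingers": 4,"delta_pos": [208,17,-120],"angular": [0,0,35]},
    {"fingers": 4,"delta_pos": [225,18,-120],"angular": [0,0,40]},
  ],
)

```text
clock: 26.5
tool_pos: [0.5148, -0.0921, 0.1259]
orientation: [-180.0, 0.0, -134.8]
force: [1.1, -0.5, -1.4]
opening: 0.0127
gripper_force: 30.0
```

Run:
```python
from plant import ctrl
from h import *
o=ctrl.get_obs(); print(o['tool_pos'],o['orientation'],o['opening'],o['joint_pos'].round(0),delta(o,[.5018,-.1756,.125],-175))
```

```text
[ 0.51478658 -0.09205785  0.12585139] [-1.79998228e+02  3.84997787e-03 -1.34849958e+02] 0.012676524420238302 [ 11.  12. -26.  -0. -52. -56.] (array([ 68.4, -49.7,   0.8]), array([-0.  ,  0.  , 40.15]))
```

>>> apply_moves(
  deltas=[
    {"fingers": 4,"delta_pos": [12,-9,0],"angular": [0,0,6]},
    {"fingers": 4,"delta_pos": [28,-20,0],"angular": [0,0,12.5]},
    {"fingers": 4,"delta_pos": [44,-32,0],"angular": [0,0,19]},
    {"fingers": 4,"delta_pos": [58,-42,5],"angular": [0,0,25.5]},
    {"fingers": 4,"delta_pos": [66,-48,15],"angular": [0,0,32]},
    {"fingers": 4,"delta_pos": [68.4,-49.7,32],"angular": [0,0,37]},
    {"fingers": 4,"delta_pos": [68.4,-49.7,52],"angular": [0,0,40.3]},
    {"fingers": 4,"delta_pos": [68.4,-49.7,70],"angular": [0,0,40.3]},
    {"fingers": 4,"delta_pos": [68.4,-49.7,80],"angular": [0,0,40.3]},
    {"fingers": 4,"delta_pos": [68.4,-49.7,80],"angular": [0,0,40.3]},
  ],
)

```text
clock: 27.5
tool_pos: [0.5023, -0.1736, 0.0444]
orientation: [180.0, -0.1, -174.8]
force: [-0.7, 0.4, -0.0]
opening: 0.0126
gripper_force: 30.0
```

```bash
python3 look.py w12
python3 - <<'E'
from plant import ctrl
from h import *
o=ctrl.get_obs(); print(o['tool_pos'],o['orientation'],o['opening'],delta(o,[.5018,-.1756,.0185],-175))
im=cv2.imread("pics/w12.png"); cv2.imwrite("pics/w12c.png",cv2.resize(im[130:360,180:480],None,fx=2.4,fy=2.4))
E
```

```text
27.5 [ 0.5023 -0.1736  0.0444] [ 1.7999e+02 -1.4000e-01 -1.7481e+02] 1.48 [  2.1  18.4 -30.2  -0.  -41.6 -86.9] 0.012617708068416809 [[320.97204439 276.41465676]]
[ 0.50305237 -0.17364434  0.04526633] [-1.79995762e+02 -5.63295763e-02 -1.74795525e+02] 0.012324407361911099 (array([ 1.4, -1.8, 26.8]), array([-0.  , -0.06,  0.2 ]))
```

View pics/w12c.png

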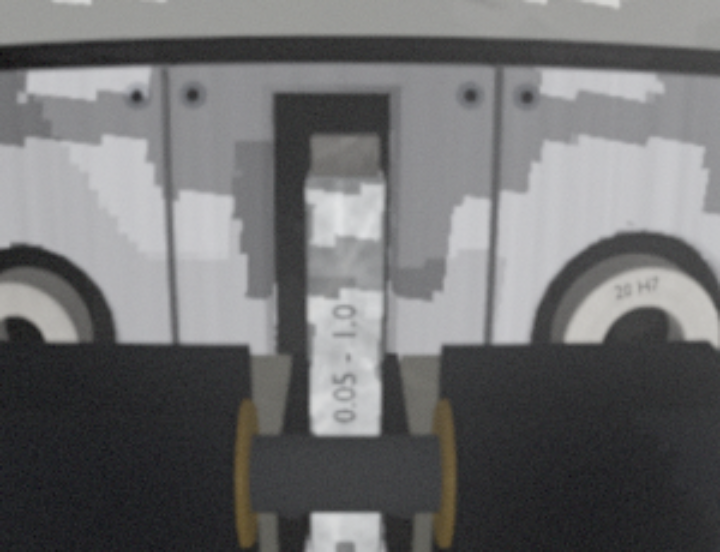

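Feeler held straight and aligned over the long nest, about 2 mm to the image right; large ring sits in its nest at right. Correcting and lowering.

>>> apply_moves(
  deltas=[
    {"fingers": 4,"delta_pos": [1,-1.9,4],"angular": [0,0,0.2]},
    {"fingers": 4,"delta_pos": [1,-1.9,12],"angular": [0,0,0.2]},
    {"fingers": 4,"delta_pos": [1,-1.9,18],"angular": [0,0,0.2]},
    {"fingers": 4,"delta_pos": [1,-1.9,22],"angular": [0,0,0.2]},
    {"fingers": 4,"delta_pos": [1,-1.9,24],"angular": [0,0,0.2]},
    {"fingers": 4,"delta_pos": [1,-1.9,25],"angular": [0,0,0.2]},
    {"fingers": 4,"delta_pos": [1,-1.9,25],"angular": [0,0,0.2]},
    {"fingers": 4,"delta_pos": [1,-1.9,25],"angular": [0,0,0.2]},
  ],
)

```text
clock: 28.35
tool_pos: [0.5026, -0.1756, 0.0204]
orientation: [-180.0, 0.0, -175.0]
force: [-0.4, -0.1, -0.0]
opening: 0.0129
gripper_force: 30.0
```

>>> apply_moves(
  deltas=[
    {"fingers": 4,"delta_pos": [0,0,0.7],"angular": [0,0,0]},
    {"fingers": 4,"delta_pos": [0,0,1.3],"angular": [0,0,0]},
    {"fingers": 4,"delta_pos": [0,0,1.3],"angular": [0,0,0]},
    {"fingers": 4,"delta_pos": [0,0,1.3],"angular": [0,0,0]},
  ],
)

```text
clock: 28.75
tool_pos: [0.5024, -0.1756, 0.019]
orientation: [-180.0, 0.0, -175.0]
force: [-0.1, -0.1, -1.2]
opening: 0.0127
gripper_force: 30.0
```

>>> apply_moves(
  deltas=[
    {"fingers": 4,"delta_pos": [0,0,0.4],"angular": [0,0,0]},
    {"fingers": 4,"delta_pos": [0,0,0.7],"angular": [0,0,0]},
    {"fingers": 4,"delta_pos": [0,0,0.7],"angular": [0,0,0]},
    {"fingers": 4,"delta_pos": [0,0,0.7],"angular": [0,0,0]},
  ],
)

```text
clock: 29.15
tool_pos: [0.5025, -0.1756, 0.0184]
orientation: [-180.0, 0.0, -175.0]
force: [-0.5, 0.5, 2.4]
opening: 0.0128
gripper_force: 30.0
```

>>> apply_moves(
  deltas=[
    {"fingers": 4,"delta_pos": [0,0,0.4],"angular": [0,0,0]},
    {"fingers": 4,"delta_pos": [0,0,0.4],"angular": [0,0,0]},
    {"fingers": 4,"delta_pos": [0,0,0.4],"angular": [0,0,0]},
  ],
)

```text
clock: 29.45
tool_pos: [0.5025, -0.1756, 0.0183]
orientation: [-180.0, 0.0, -175.0]
force: [-2.4, 1.1, 6.2]
opening: 0.0125
gripper_force: 30.0
```

>>> apply_moves(
  deltas=[
    {"fingers": 13,"delta_pos": [0,0,0],"angular": [0,0,0]},
    {"fingers": 18,"delta_pos": [0,0,0],"angular": [0,0,0]},
    {"fingers": 26,"delta_pos": [0,0,0],"angular": [0,0,0]},
    {"fingers": 28,"delta_pos": [0,0,0],"angular": [0,0,0]},
    {"fingers": 28,"delta_pos": [0,0,-5],"angular": [0,0,0]},
    {"fingers": 28,"delta_pos": [0,0,-20],"angular": [0,0,0]},
    {"fingers": 28,"delta_pos": [0,0,-60],"angular": [0,0,0]},
    {"fingers": 28,"delta_pos": [0,0,-105],"angular": [0,0,0]},
    {"fingers": 28,"delta_pos": [0,0,-150],"angular": [0,0,0]},
    {"fingers": 28,"delta_pos": [-20,0,-185],"angular": [0,0,0]},
  ],
)

```text
clock: 30.45
tool_pos: [0.5213, -0.1741, 0.2066]
orientation: [-180.0, 0.1, -175.0]
force: [2.4, 0.2, 0.7]
opening: 0.0282
gripper_force: 0.0
```

>>> apply_moves(
  deltas=[
    {"fingers": 40,"delta_pos": [-30,0,-15],"angular": [0,0,0]},
    {"fingers": 40,"delta_pos": [-50,0,-30],"angular": [0,0,0]},
    {"fingers": 40,"delta_pos": [-60,0,-30],"angular": [0,0,0]},
    {"fingers": 40,"delta_pos": [-60,0,-30],"angular": [0,0,0]},
    {"fingers": 40,"delta_pos": [-60,0,-30],"angular": [0,0,0]},
  ],
)

```text
clock: 30.95
tool_pos: [0.5808, -0.1685, 0.2314]
orientation: [180.0, -0.1, -175.0]
force: [-0.6, 0.2, -0.2]
opening: 0.0402
gripper_force: 0.0
```

```bash
python3 look.py w13; python3 -c "
import cv2;i=cv2.imread('pics/w13.png')[60:300,140:640];cv2.imwrite('pics/w13c.png',cv2.resize(i,None,fx=1.6,fy=1.6))"
```

```text
30.95 [ 0.5808 -0.1685  0.2314] [ 1.7996e+02 -1.4000e-01 -1.7503e+02] 0.52 [  2.3  13.9  -8.   -0.  -68.2 -87.3] 0.040189571945184806 [[321.99564903 208.91816248]]
```

View pics/w13c.png

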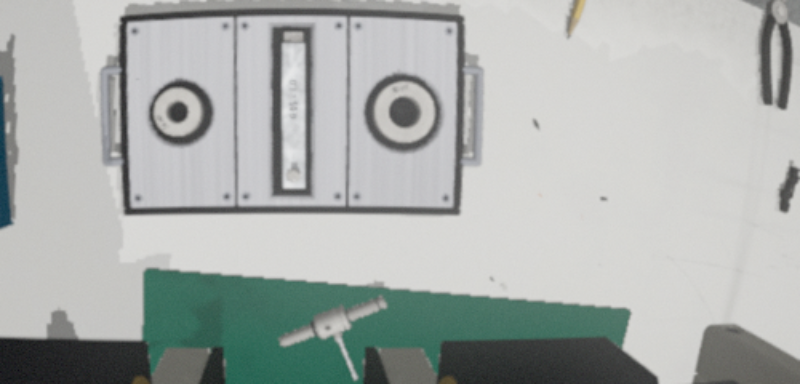

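All three gauges are seated inside their nests (crop: small ring (178,112), feeler (293,110), large ring (404,112)), and the gripper is clear.

```bash
python3 -c "
from plant import ctrl
print(ctrl.close_job())"
```

```text
the job is handed in; nothing more can be done
None
```

The job is handed in at about 31 s: the bearing is in the blue bin, both rings and the feeler gauge are seated in their nests in the last wrist picture, and the collar and housing bar were left untouched.

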